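# Tuck the pump bay cover under the guard lip and hold it pressed flat

### The arm

A 7-joint arm with a two-finger parallel gripper is mounted at the origin on the work surface. World frame = base frame: x ahead of the robot, y to its left, z up, the work surface at z = 0. Lengths are in m, angles in rad, forces in N, time in s.
With the tool pointing down it reaches from about 0.35 to 0.9 m from the base axis. Payload 8.1 kg.
Tool frame: the origin (TCP) lies at the very end of the fingers, on their centre line; the grasp point (between the pads) lies env.tcp_to_grasp behind it (env.tcp_to_grasp is the distance from the TCP to the grasp point, in m); y points along the fingers, z is the direction in which the jaws open and shut, and the axes are right-handed (so a half turn about y gives the same grasp; the last joint's range is limited). The gripper opens to 85 mm and grips with 20 to 120 N. Pads are 22 mm wide; open, the fingers measure 114 mm over their backs; the gripper's body (76 mm by 85 mm) begins 54 mm behind the grasp point. The pads swing forward as they close: fully open they stand 13 mm farther back than shut.
Start: joints at [1.097, 0.434, 0.025, 1.573, -0.012, 1.134, -0.075], TCP at [0.226, -0.583, 0.231] pointing down, gripper open.
Joint ranges: [-2.62, 2.62], [-0.44, 2.09], [-1.27, 1.32], [0.08, 2.57], [-1.32, 4.46], [0.12, 2], [-2.74, 2.74]. Speed limits (rad/s): [2.22, 2.22, 3.01, 3.01, 3.14, 3.14, 3.14].

### API

Orientations are given as a unit quaternion [x, y, z, w].
In Python, from workcell import env gives the robot as it stands. Calls block until the motion is done:
- env.movep(position, orientation): joint-space move of the TCP to a pose.
- env.line_to(position, attitude=None, velocity=0.15, force_limit=None): straight line of the TCP; attitude=None keeps the orientation; velocity is the mean speed in m/s. With force_limit (N) it stops when the force on the tool has changed by that much, and returns True; else False.
- env.movej(angles): joint-space move.
- env.ungrasp() and env.close(grip_force=None): open the fingers fully, or close them until they stop; grip_force is the grip in N (None keeps the last).
- env.wait(seconds).
- env.ik(position, orientation): joint angles nearest the present ones, or None.
- env.read_camera(name): name is "scene" or "top"; returns (picture, depth): 420x560x3 uint8, red, green, blue; 420x560 float32, m along the optical axis (not along the pixel's ray), 0 where there is no reading.
- env.get_calibration(name): a dict with "camera_matrix" (3x3 intrinsics, pixels), "T" (4x4, takes a point from camera to world coordinates). Camera axes: x right, y down, z forward; pixel columns grow to the right and rows downward; lengths in m; the calibration is good to about 2 mm. A picture is of the moment at which its call begins. get_calibration takes no time and is no camera call.
A pose or a line that the arm cannot do raises env.MotionError and nothing moves.
- env.sign_off(): hands the job in, once; it reports no verdict.
Readings, each from a call of its own:
- env.read_t(): time.
- env.read_joints(): joint angles.
- env.read_joint_vel(): joint speeds.
- env.read_tau(): joint torques, N m.
- env.read_position(): TCP position.
- env.read_orientation(): TCP orientation.
- env.read_contact_force(): force on the tool from outside, world axes, zero at the start.
- env.read_torque(): the same for the moment, N m.
- env.read_gripper_width(): finger opening in m.
Only numpy, scipy, OpenCV 4.12 (cv2) and the standard library are available. Lean on these libraries where they do the work, as an engineer would, in place of code of your own. Each camera call takes 0.05 s, during which the arm holds its last target. There are 200 camera calls.

### The job

The small laboratory pump's coupling bay is to be closed: first pick up the spanner left lying across the open bay and lay it flat in the orange tool tray. Then take the aluminium cover plate by its handle, tuck its yellow front edge under the lip of the blue roller guard without lifting the guard, slide it squarely and fully home against the step, and press the whole plate flat on the bay rim so that the sprung interlock pin is pushed right down. Finish still holding the cover firmly pressed down, ready for a colleague to drive the screws: do not let go at the end, and leave the bottle, beaker and tube rack alone.

Things in the scene. Friction and masses are not known exactly. Their poses are not given: they have to be found in the camera images.
- pump: bench peristaltic pump, fixed, 112 x 350 x 80 mm, with an open coupling bay in its middle. Origin on the bench below the bay's centre; z up, +y along the shaft to the pump head (blue guard), -y to the black motor (y -60..-146 mm, 64 mm high). At y = 60 mm the head rises as a step from the bay rim to z = 72 mm: the stop for the cover's front edge
- bay_rim (a point): centre of the open bay at rim height, pump x 0, y 0, z 66 mm, axes as the pump's. The bay is an open-topped box, outside x -48..48 and y -60..60 mm, side walls 8 mm and end walls 10 mm thick, with a flat level rim; the shaft coupling inside reaches pump z = 47 mm, higher than it the bay is empty
- guard (a joint): blue roller guard over the pump head, a light flap (0.12 kg, 104 mm wide, 4 mm thick) hinged at its +y end, 154 mm from its lip; 0 = closed, resting by its weight; grows in rad as it lifts. Closed, its underside is at pump z = 74 mm and its lip at pump y = 40 mm: it laps 20 mm over the bay's front with a slot 8 mm high above the rim
- guard_lip (a point): middle of the guard's free lip (white-edged), at its underside; with the guard closed at pump x 0, y 40, z 74 mm
- interlock (a joint): steel interlock pin, 8 mm across with a round top, in the bay's rear end wall at pump x 27, y -55 mm; value = how far it is pressed down in m: 0 = up (5 mm proud of the rim), 0.005 = level with the rim; its spring pushes up with 2 N at the top and 4 N fully down, more than the cover's own weight can press
- cover: loose aluminium cover plate, 96 (x) x 118 (y) x 4 mm, 0.11 to 0.2 kg, flat on the bench, handle up. Origin at the centre of the underside; z up, +y to the front edge (yellow band, 10 mm), rear edge at y = -59 mm with two screw holes. Goes on with its +y along the pump's +y, centred in x; home with its front edge at the step (origin at pump y = 1, z = 66 mm)
- cover_front (a point): middle of the cover's front (yellow) edge at the underside, cover x 0, y 59, z 0 mm
- cover_handle (a point): centre of the bar of the cover's black bow handle: bar 10 x 10 mm in section, 70 mm long along the cover's x, centre at cover x 0, y -12, z 31 mm (bar z 26 to 36 mm); legs at x = +-30 mm, open space 22 mm high and 50 mm wide under the bar between them
- spanner: loose flat steel spanner, 145 mm long (x from -73 to 72 mm), 7 mm thick, about 0.09 kg; the shank between the ends is 14 mm wide (y), the ends 24 mm wide. Origin at the middle of the underside, x along the length, z up. It lies flat across the bay rim, roughly along the pump's x
- tray: orange open tool tray, fixed to the bench, 150 mm (x) x 220 mm (y) x 22 mm high, walls and floor 4 mm thick; origin at the centre of the underside
- bottle: amber bottle, 60 mm across, 130 mm high, a bystander; origin at the centre of the underside
- beaker: glass beaker, 72 mm across, 85 mm high, a bystander; origin at the centre of the underside
- rack: white tube rack, 85 x 125 x 57 mm, a bystander; origin at the centre of the underside
Things that resemble listed ones, but are neither listed nor needed, are in the scene too. Several things have the shape of the spanner; the one meant has the colours described above.

How it is judged:
By the outcome, as a careful person would: the job done as asked, in the order asked, and still so for the second after the job is handed in, while the arm keeps its last pose, push and grip.
It also fails if it takes over 58 s, if anything falls off the work surface, if the arm or the gripper's body presses on something with over 40 N, if the wrist force passes 120 N, or if a joint passes its speed limit or range.

## Working session

There is one attempt and no reset: what is moved stays moved. The work goes in short steps, each a Python script; the robot and the scene stay as the last script left them, time stands still between calls to the robot, and variables do not carry over. Pictures are saved under pics/ and viewed, about 8 in all and at most 12, crops included, and the job is handed in when it is done.

```bash
mkdir -p pics; ls
cat > h.py <<'E'
import numpy as np, cv2
from workcell import env
def snap(n):
    p,d=env.read_camera(n); np.savez(f'{n}.npz',p=p,d=d); return p,d
def pts(n):
    f=np.load(f'{n}.npz'); d=f['d']; c=env.get_calibration(n); K=np.array(c['camera_matrix']);T=np.array(c['T'])
    v,u=np.mgrid[:420,:560]; P=np.stack([(u-K[0,2])/K[0,0]*d,(v-K[1,2])/K[1,1]*d,d],-1)
    W=P@T[:3,:3].T+T[:3,3]; W[d==0]=np.nan; return f['p'],W
def save(p,name,s=1.4): cv2.imwrite(f'pics/{name}.png',cv2.resize(p[...,::-1],None,fx=s,fy=s,interpolation=cv2.INTER_CUBIC))
E
python3 - <<'E'
from h import *
for n in('top','scene'):
    p,d=snap(n); save(p,n+'0'); c=env.get_calibration(n); print(np.round(c['camera_matrix'],1),np.round(c['T'],3))
print(env.tcp_to_grasp,env.read_orientation(),env.read_t())
E
```

```text
pics
[[509.6   0.  288. ]
 [  0.  509.6 215. ]
 [  0.    0.    1. ]] [[ 0.    -0.995  0.1    0.477]
 [-1.     0.002  0.018  0.013]
 [-0.018 -0.1   -0.995  1.404]
 [ 0.     0.     0.     1.   ]]
[[521.    0.  283.3]
 [  0.  521.  206.4]
 [  0.    0.    1. ]] [[-0.78   0.531 -0.333  1.114]
 [ 0.626  0.669 -0.4    0.647]
 [ 0.01  -0.52  -0.854  1.432]
 [ 0.     0.     0.     1.   ]]
0.0187 [-0.13042929  0.69545925 -0.69453581  0.13017154] 0.1
```

View pics/top0.png

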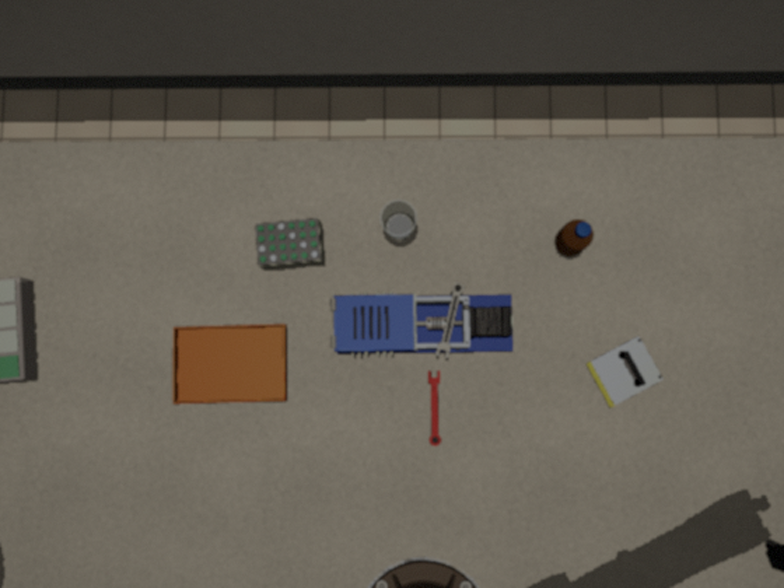

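View pics/scene0.png

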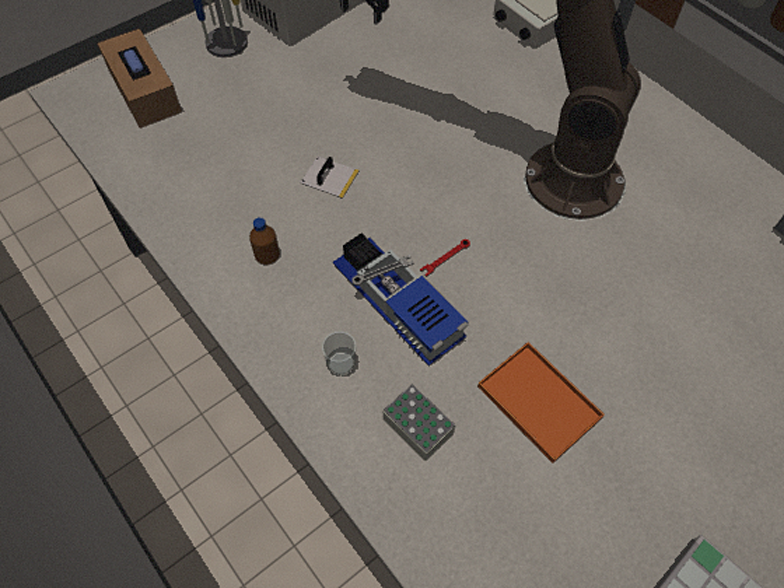

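Top view (in the 1.4x picture): the steel spanner lies across the bay, (458,288) to (441,357). A red spanner-shaped one lies on the bench at (434,408). The steel one on the rim fits the description, since it is flat steel and across the bay. The cover is at (625,372), the tray at (231,364), and the guard's lip is near x=413. I'll confirm this with crops.

Run:
```python
from h import *
p,W=pts('top')
a=cv2.resize(p[195:265,230:375],None,fx=5.5,fy=5.5,interpolation=cv2.INTER_CUBIC)
b=cv2.resize(p[232:300,410:482],None,fx=3,fy=3,interpolation=cv2.INTER_CUBIC)
im=np.zeros((a.shape[0]+b.shape[0],a.shape[1],3),np.uint8); im[:a.shape[0]]=a; im[a.shape[0]:,:b.shape[1]]=b
im=np.clip(im.astype(float)*1.6,0,255).astype(np.uint8)
save(im,'crop1',1)
f=lambda m:(cv2.minAreaRect(W[m][:,:2].astype(np.float32)),np.round(np.percentile(W[m][:,2],[5,50,95]),4),m.sum())
X,Y,Z=W[...,0],W[...,1],W[...,2]
pi=p.astype(int);R,G,B=pi[...,0],pi[...,1],pi[...,2]
v,u=np.mgrid[:420,:560]
print('tray',f((R>G+40)&(R>B+60)&(u>115)&(u<215)&(v>220)&(v<300)))
print('cover',f((u>415)&(u<478)&(v>235)&(v<295)&(Z>0.0025)&(Z<.012)))
print('handle',f((u>415)&(u<478)&(v>235)&(v<295)&(Z>0.025)))
print('guard',f((u>225)&(u<297)&(v>200)&(v<260)&(Z>0.070)))
print('spanner',f((u>295)&(u<335)&(v>200)&(v<260)&(Z>0.069)))
print('rim',f((u>290)&(u<336)&(v>200)&(v<260)&(Z>0.060)&(Z<.069)))
print(Z[150,300])
```

```text
tray (((nan, nan), (0.0, 0.0), 0.0), array([nan, nan, nan]), np.int64(4025))
cover (((0.48105522990226746, -0.39284953474998474), (0.16882643103599548, 0.15723970532417297), 89.91414642333984), array([0.0027, 0.0044, 0.0083]), np.int64(1215))
handle (((0.48496636748313904, -0.402066707611084), (0.07115216553211212, 0.011498854495584965), 27.58220100402832), array([0.029 , 0.0349, 0.0398]), np.int64(119))
guard (((0.5699605345726013, 0.09335281699895859), (0.10539184510707855, 0.15518444776535034), 0.5145370960235596), array([0.0731, 0.0772, 0.0816]), np.int64(2345))
spanner (((0.5760710835456848, -0.033579375594854355), (0.09973783791065216, 0.1393539011478424), 89.9119644165039), array([0.0694, 0.0731, 0.0798]), np.int64(387))
rim (((0.5757564902305603, -0.03750406578183174), (0.13864929974079132, 0.100055031478405), 1.6829413175582886), array([0.0612, 0.0656, 0.0687]), np.int64(320))
0.0004967940850686414
```

View pics/crop1.png

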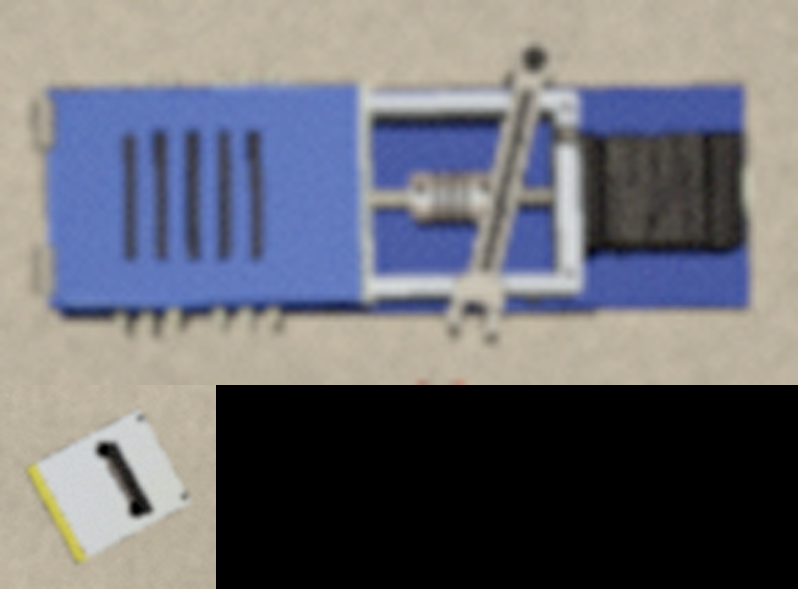

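The crop confirms it. The steel spanner runs (534,58)–(472,325) in the crop, with its shank middle at about (505,185), and it rests on the white rim. The cover's yellow edge is (33,467)–(82,562), its rear corners are (140,411) and (187,495), and its yaw is about +30°. Next I'll turn these pixels into positions.

```bash
cat >> h.py <<'E'
from scipy.spatial.transform import Rotation as Rot
def proj(n,u,v,z):
    c=env.get_calibration(n);K=np.array(c['camera_matrix']);T=np.array(c['T'])
    r=T[:3,:3]@np.array([(u-K[0,2])/K[0,0],(v-K[1,2])/K[1,1],1]); s=(z-T[2,3])/r[2]; return T[:3,3]+s*r
def down(phi,tilt=0,axis=(1,0,0)):
    z=np.array([np.cos(phi),np.sin(phi),0]);y=np.array([0,0,-1.]);R=np.stack([np.cross(y,z),y,z],1)
    return (Rot.from_rotvec(tilt*np.array(axis))*Rot.from_matrix(R)).as_quat()
E
python3 - <<'E'
from h import *
A=lambda x,y:(230+(x+.5)/5.5-.5,195+(y+.5)/5.5-.5)
C=lambda x,y:(410+(x+.5)/3-.5,232+(y-385+.5)/3-.5)
def s(name,uv,z): print(name,np.round(proj('top',*uv,z)[:2],4))
for n,xy,z in [('lipL',(359,88),.078),('lipR',(359,303),.078),('hingeL',(48,88),.078),('hingeR',(50,303),.078),
 ('rimrear+x',(583,92),.066),('rimrear-x',(583,293),.066),('rimside+x',(450,92),.066),('rimside-x',(410,296),.066),
 ('sp_ring',(534,58),.073),('sp_a',(524,110),.073),('sp_b',(489,260),.073),('sp_fork',(472,322),.073),('pin',(567,130),.07)]: s(n,A(*xy),z)
cs=[C(33,467),C(140,411),C(187,495),C(82,562)]
q=np.array([proj('top',*c,.004)[:2] for c in cs]); print(q,q.mean(0)); e=q[0]+q[3]-q[1]-q[2]; print('yaw',np.degrees(np.arctan2(e[1],e[0]))-90, np.linalg.norm(q-np.roll(q,1,0),axis=1))
s('hA',C(105,450),.036);s('hB',C(140,510),.036)
# depth-free subset fits
p,W=pts('top');X,Y,Z=W[...,0],W[...,1],W[...,2]; v,u=np.mgrid[:420,:560]
pi=p.astype(int)
m=(u>415)&(u<478)&(v>235)&(v<295)&(pi.min(2)<150)&(Z>.025)
print('handle c',np.nanmean(W[m],0))
m=(pi[...,0]>pi[...,2]+50)&(pi[...,0]>pi[...,1]+30)&(u>115)&(u<215)&(v>220)&(v<300)
r=cv2.minAreaRect(np.argwhere(m)[:,::-1].astype(np.float32)); print('tray',r,proj('top',*r[0],.015))
# spanner axis
m=(u>300)&(u<335)&(v>205)&(v<252)&(Z>.0695)
print('spfit',cv2.fitLine(W[m][:,:2].astype(np.float32),cv2.DIST_HUBER,0,.003,.001).ravel(),m.sum())
E
```

```text
lipL [0.6222 0.0192]
lipR [0.52   0.0193]
hingeL [0.6224 0.1675]
hingeR [0.5201 0.1655]
rimrear+x [ 0.6213 -0.0881]
rimrear-x [ 0.5251 -0.0872]
rimside+x [ 0.6215 -0.0244]
rimside-x [ 0.5237 -0.0049]
sp_ring [ 0.637  -0.0644]
sp_a [ 0.612  -0.0594]
sp_b [ 0.5405 -0.0423]
sp_fork [ 0.5112 -0.0341]
pin [ 0.6027 -0.08  ]
[[ 0.49694085 -0.32307239]
 [ 0.54772896 -0.42136189]
 [ 0.47167526 -0.46115821]
 [ 0.41153818 -0.36487295]] [ 0.48197081 -0.39261636]
yaw 29.68704768184857 [0.09508367 0.1106357  0.08583654 0.11352233]
hA [ 0.5115 -0.3794]
hB [ 0.4586 -0.4086]
handle c [ 0.48436144 -0.40177975  0.03446515]
tray ((163.5, 259.5), (55.0, 79.0), 90.0) [0.49551304 0.37793865 0.015     ]
spfit [ 0.9687534  -0.24802583  0.5739734  -0.05144828] 254
```

Run:
```python
from h import *
phi=np.radians(75.6-180)
q0=env.read_joints()
for ph in (phi,phi+np.pi):
    print(np.round(env.ik([.573,-.051,.13],down(ph)),2), [ (d,np.round(env.ik([.4955,.378,.1],down(d+0.)),2)[6]) for d in (0,np.pi)])
# choose the one with joint7 nearer zero
c=[(abs(env.ik([.573,-.051,.13],down(p))[6]),p) for p in (phi,phi+np.pi)]; ph=min(c)[1]; print(np.degrees(ph))
env.movep([.573,-.051,.14],down(ph)); print(env.read_t())
print('hit',env.line_to([.573,-.051,.0675],velocity=.1,force_limit=8),env.read_position())
env.close(40); print(env.read_gripper_width(),env.read_contact_force(),env.read_t())
env.line_to([.573,-.051,.17],velocity=.15)
print(env.read_gripper_width(),env.read_contact_force(),env.read_t())
p,d=snap('scene'); save(p[130:290,170:390],'sc1',3)
```

```text
[ 0.1   0.46 -0.14  1.81  0.08  0.88 -1.9 ] [(0, np.float64(-1.3)), (3.141592653589793, np.float64(1.76))]
[ 0.48  0.56 -0.7   1.77  0.43  0.97  0.93] [(0, np.float64(-1.3)), (3.141592653589793, np.float64(1.76))]
75.6
2.3833
hit False [ 0.57341896 -0.05084371  0.06799759]
0.012205559838421568 [-1.59362468  0.63468836  3.40903578] 3.9167
0.01197960917448713 [-0.1856163  -0.13553363 -1.65130766] 4.75
```

View pics/sc1.png

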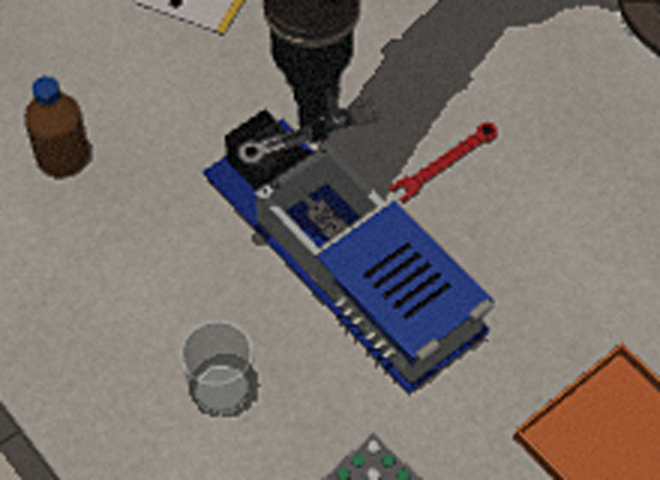

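The spanner is lifted level in the jaws at (290,145) in the crop, and the bay is clear. The pin shows at (262,188). Next: lay the spanner in the tray.

Run:
```python
from h import *
env.line_to([.4955,.378,.12],down(0),velocity=.25); print(env.read_t(),env.read_gripper_width())
print(env.line_to([.4955,.378,.02],velocity=.12))
print(env.line_to([.4955,.378,.004],velocity=.03,force_limit=2.5),env.read_position(),env.read_t())
env.ungrasp(); env.line_to([.4955,.378,.12],velocity=.25); print(env.read_t())
p,d=snap('top'); a=p[195:300,110:270]; b=p[220:305,405:490]
im=np.zeros((420+425,800,3),np.uint8); 
a=cv2.resize(a,(500,328),interpolation=3); b=cv2.resize(p[232:300,415:483],(300,300),interpolation=3)
im=np.zeros((328,800,3),np.uint8); im[:,:500]=a; im[:300,500:]=b
save(np.clip(im*1.6,0,255).astype(np.uint8),'t1',1)
# cover fit: light, low-saturation plate or yellow; flood from colour
```

```text
6.7083 0.012648460742963209
False
True [0.49552192 0.37792603 0.00580465] 8.175
9.4833
```

View pics/t1.png

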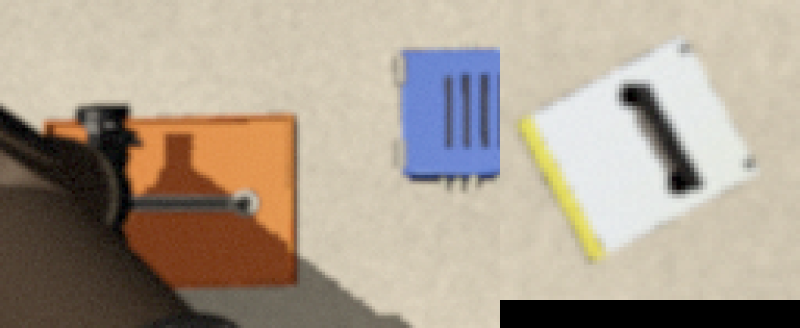

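The spanner lies in the tray along its length, with the ring end at (245,203) in the crop. The cover is as before. I'll fit its rectangle and grasp the handle.

Run:
```python
from h import *
f=np.load('top.npz');p=f['p'].astype(int); v,u=np.mgrid[:420,:560]
roi=(u>=415)&(u<483)&(v>=232)&(v<300)
R,B=p[...,0],p[...,2]; bg=(R-B)[232:240,415:483]
print('bench',p[285:298,460:480].reshape(-1,3).mean(0),'plate',p[255:265,430:436].reshape(-1,3).mean(0))
m=(((B-R>-6)&(p.sum(2)>330))|(R-B>50))&roi
m=cv2.morphologyEx(m.astype(np.uint8),cv2.MORPH_CLOSE,np.ones((9,9)));n,l,st,_=cv2.connectedComponentsWithStats(m);k=1+st[1:,4].argmax();m=l==k
q=np.argwhere(m)[:,::-1]; W=np.array([proj('top',a,b,.004)[:2] for a,b in q]).astype(np.float32)
r=cv2.minAreaRect(W);print(r,W.mean(0))
m=roi&(R-B>50); Wy=np.array([proj('top',a,b,.004)[:2] for a,b in np.argwhere(m)[:,::-1]]);print('yellow',Wy.mean(0),cv2.fitLine(Wy.astype(np.float32),2,0,.01,.01).ravel())
m=roi&(p.max(2)<70); Wh=np.array([proj('top',a,b,.034)[:2] for a,b in np.argwhere(m)[:,::-1]]);print('dark',Wh.mean(0),cv2.minAreaRect(Wh.astype(np.float32)))
```

```text
bench [129.81923077 123.79615385 110.98846154] plate [144.81666667 146.53333333 147.73333333]
((0.48087432980537415, -0.39026904106140137), (0.09565125405788422, 0.1170315146446228), 27.913434982299805) [ 0.4806789  -0.38961887]
yellow [ 0.45484823 -0.34272706] [ 0.8861273   0.46344197  0.45484823 -0.34272707]
dark [ 0.48631502 -0.39681977] ((0.48684120178222656, -0.3950836956501007), (0.07028257846832275, 0.016234155744314194), 27.401220321655273)
```

Run:
```python
from h import *
H=np.array([.4864,-.4006]); a=np.radians(27.9)
best=[]
for o in (np.pi/2,-np.pi/2):
    j=env.ik([*H,.12],down(a+o)); k=env.ik([.5715,-.1,.15],down(o)); print(np.round(j,2),np.round(k,2)); best.append((max(abs(j[6]),abs(k[6])),o))
o=min(best)[1]; print(o)
env.line_to([.4955,.378,.25],velocity=.3)
env.movep([*H,.15],down(a+o)); print(env.read_t())
f0=np.array(env.read_contact_force())
print(env.line_to([*H,.0125],velocity=.12,force_limit=8),env.read_position())
env.close(80); print(env.read_gripper_width(),env.read_contact_force(),env.read_t())
env.line_to([*H,.16],velocity=.15); print(env.read_gripper_width(),np.array(env.read_contact_force()),f0,env.read_t())
```

```text
[ 1.1   0.68 -0.78  1.64  0.53  1.05  2.22] [ 0.6   0.56 -0.76  1.74  0.44  1.02  1.25]
[ 0.57  0.55  0.05  1.69 -0.03  0.91 -0.45] [ 0.08  0.44  0.    1.78 -0.    0.92 -1.49]
-1.5707963267948966
12.8833
False [ 0.48689525 -0.40101132  0.0132937 ]
0.008171288378143045 [-0.07885564  0.45896487  4.04507416] 14.875
0.008420526510277387 [-0.30565358  1.04596227 -1.93111305] [0.21655718 0.35682501 0.59400041] 16.0083
```

```bash
cat >> h.py <<'E'
PX,PY=.5720,-.0270
OFF=np.array([0,-.012,.0133])   # TCP relative to cover origin, cover frame
def tcp(front,tilt,yaw=0,dx=0):
    """TCP pose for the cover_front point (world) with nose-down tilt (rad)"""
    R=Rot.from_euler('z',yaw)*Rot.from_rotvec([-tilt,0,0])
    p=np.array(front)+R.apply(OFF+[dx,-.059,0])
    q=(R*Rot.from_quat(down(-np.pi/2))).as_quat()
    return p,q
E
python3 - <<'E'
from h import *
t=np.radians(4)
p,q=tcp([PX,PY+.025,.105],t); env.line_to(p,q,velocity=.2); print(env.read_t(),env.read_position(),p)
a,_=snap('top'); b,_=snap('scene')
im=np.zeros((600,800,3),np.uint8)
x=cv2.resize(a[190:270,230:380],(600,320),interpolation=3); y=cv2.resize(b[150:270,220:350],(303,280),interpolation=3)
im[:320,:600]=x; im[320:,:303]=y
save(np.clip(im*1.6,0,255).astype(np.uint8),'o1',1)
E
```

```text
17.8667 [ 0.57177153 -0.07298247  0.1233394 ] [ 0.572      -0.07189929  0.12322031]
```

View pics/o1.png

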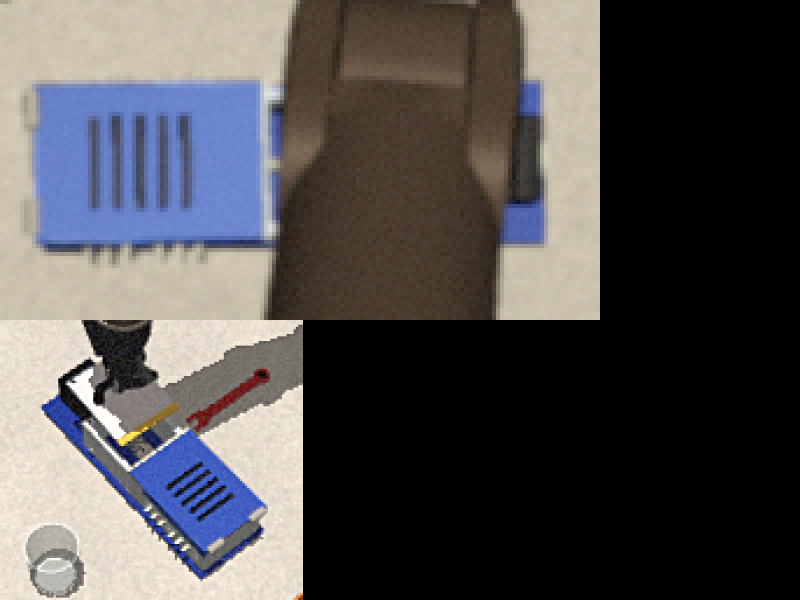

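The top view is hidden by the arm. The scene crop shows the plate held nose-down, with its yellow edge at (120,440)–(178,405) in front of the lip at (133,466)–(187,430). I'll enlarge it to measure the lateral fit in one camera.

Run:
```python
from h import *
p=np.load('scene.npz')['p']; c=p[180:230,245:310]
im=cv2.resize(c,None,fx=12,fy=12,interpolation=cv2.INTER_CUBIC)
save(np.clip(im*1.5,0,255).astype(np.uint8),'o2',1)
```

```text
(no output)
```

View pics/o2.png

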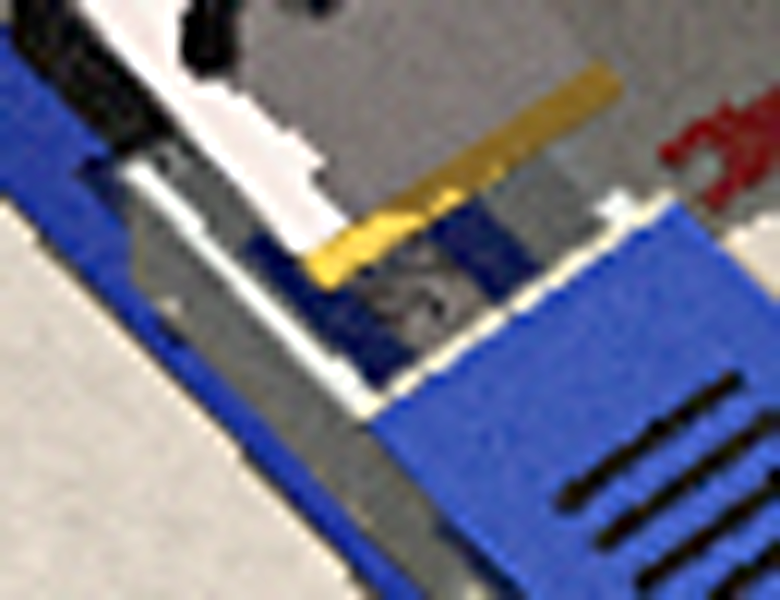

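The yellow front corners are at (324,290) and (622,85), and the lip's corners are at about (368,417) and (675,198).

Run:
```python
from h import *
A=lambda x,y:(245+(x+.5)/12-.5,180+(y+.5)/12-.5)
P=np.array(env.read_position()); 
zf=.105
for n,xy,z in [('F+x',(324,290),zf+.002),('F-x',(622,85),zf+.002),('lip+x',(366,418),.076),('lip-x',(675,198),.076),('rimcorner+x rear outer',(128,165),.066)]: print(n,np.round(proj('scene',*A(*xy),z),4))
```

```text
F+x [ 0.6196 -0.0038  0.107 ]
F-x [ 0.5225 -0.0049  0.107 ]
lip+x [0.6232 0.0174 0.076 ]
lip-x [0.5202 0.0153 0.076 ]
rimcorner+x rear outer [ 0.6207 -0.0855  0.066 ]
```

```bash
sed -i 's/^PX,PY=.*/PX,PY=.5723,-.0255/' h.py
python3 - <<'E'
from h import *
t=np.radians(3); F=lambda:np.round(env.read_contact_force(),1)
p,q=tcp([PX,PY+.026,.085],t,np.radians(.3)); env.line_to(p,q,velocity=.1); print(F())
p,q=tcp([PX,PY+.026,.0672],t,np.radians(.3)); print(env.line_to(p,q,velocity=.05,force_limit=5),F(),env.read_position()-p)
p,q=tcp([PX,PY+.050,.0672],t,np.radians(.3)); print(env.line_to(p,q,velocity=.04,force_limit=5),F(),env.read_position()-p,env.read_t())
b,_=snap('scene'); save(np.clip(cv2.resize(b[170:240,235:325],None,fx=8,fy=8,interpolation=3)*1.5,0,255).astype(np.uint8),'i1',1)
E
```

```text
[ 0.8 -1.2 -2.1]
False [-0.4 -0.2 -1.1] [-1.46193845e-04  3.32919371e-05 -2.31564668e-04]
False [ 0.3  0.  -1.6] [ 9.39765726e-06 -1.08983697e-04  3.95776219e-05] 19.5917
```

View pics/i1.png

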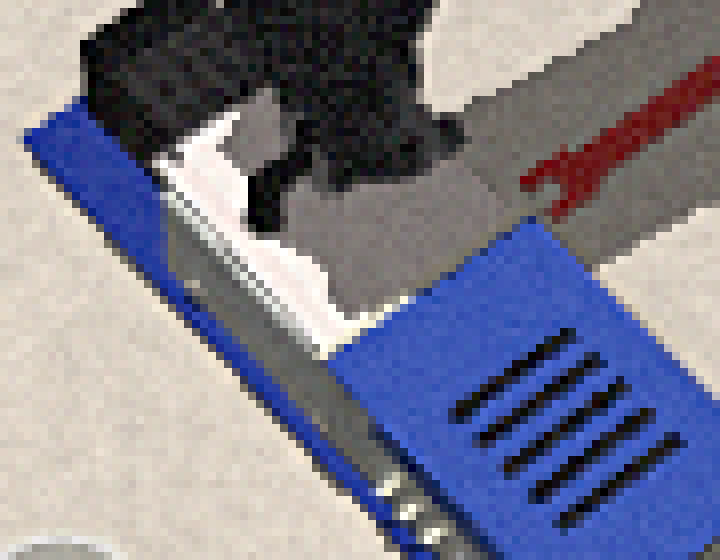

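The yellow edge is under the lip, and the guard still lies flat (lip (330,355)–(530,220)). I'll slide on to the step, then level and press.

Run:
```python
from h import *
t=np.radians(3); y=np.radians(.3); F=lambda:np.round(env.read_contact_force(),1)
p,q=tcp([PX,PY+.068,.0672],t,y); h=env.line_to(p,q,velocity=.03,force_limit=6); P=np.array(env.read_position())
fy=PY+.068+(P-p)[1]; print(h,F(),P-p,'front y',fy-PY, np.round(env.read_torque(),2))
# level about the front edge, keeping ~1 mm push
n=3
for k in range(1,n+1):
    tt=t*(1-k/n); z=.0672-.0008*k/n
    p,q=tcp([PX,fy+.001,z],tt,y); h=env.line_to(p,q,velocity=.03,force_limit=20); print(k,h,F(),np.round(env.read_position()-p,4))
    if h: break
print(env.read_t(),np.round(env.read_torque(),2))
```

```text
True [ 0.7 -2.7 -0.7] [ 1.42617294e-04 -9.05307125e-03 -6.70614040e-05] front y 0.05894692875376327 [-0.47 -0.18  0.06]
1 False [ 1.3 -5.6 -0.5] [ 0.0003 -0.0008  0.0001]
2 False [ 1.2 -5.3  2.3] [ 0.0003 -0.0006  0.0002]
3 False [ 1.1 -6.4  4.4] [ 0.0005 -0.0005  0.0003]
20.8083 [-1.41 -0.35 -0.02]
```

Run:
```python
from h import *
F=lambda:np.round(env.read_contact_force(),1)
P=np.array(env.read_position()); T=P+[0,.001,-.006]
h=env.line_to(T,velocity=.015,force_limit=22); print(h,F(),np.round(env.read_position()-P,4),np.round(env.read_torque(),2))
env.wait(.5); print(F(),np.round(env.read_position(),4),Rot.from_quat(env.read_orientation()).as_matrix().round(4)[:,1],env.read_gripper_width(),env.read_t())
b,_=snap('scene'); snap('top'); save(np.clip(cv2.resize(b[170:240,235:325],None,fx=8,fy=8,interpolation=3)*1.5,0,255).astype(np.uint8),'f1',1)
```

```text
True [-1.9 -0.7  8.5] [ 0.0002 -0.0006 -0.0014] [-0.04  0.39  0.02]
[-1.7 -0.8  7.6] [ 0.5734 -0.0376  0.0787] [ 0.0013 -0.0019 -1.    ] 0.007991803027323462 21.5833
```

View pics/f1.png

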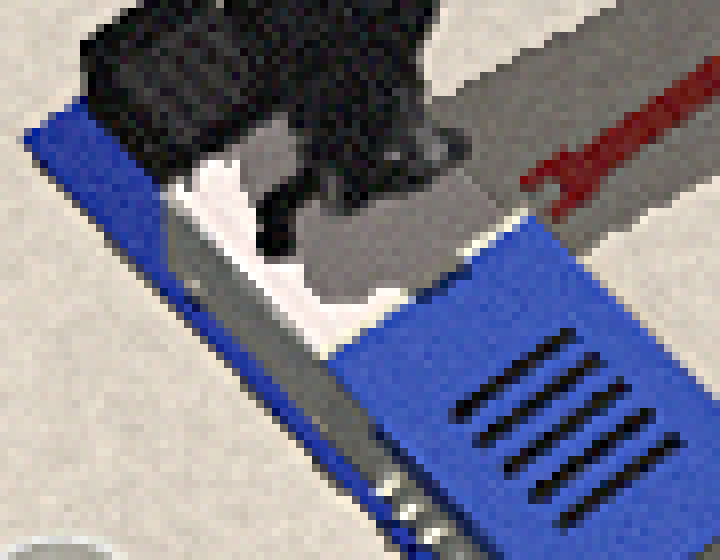

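The plate is flat and the guard is down (lip line (330,355)–(530,215)). The TCP height puts the underside at 65.4 mm against the rim's 66 mm, so it's seated, and the front is home. The press is only about 8 N, so I'll firm it up in small steps with a light push to the step.

Run:
```python
from h import *
F=lambda:np.array(env.read_contact_force())
P=np.array(env.read_position()); q=down(-np.pi/2,0); R=Rot.from_euler('z',np.radians(.3))*Rot.from_quat(q)
dz=0;dy=.0005
for i in range(14):
    f=F()
    if f[2]>24: break
    dz+=.0005
    if f[1]>-4: dy+=.0005
    env.line_to(P+[0,dy,-dz],R.as_quat(),velocity=.02); env.wait(.15)
    print(np.round(dz,4),round(dy,4),np.round(F(),1),np.round(env.read_position()-P,4),np.round(env.read_torque(),2))
env.wait(1); print(F(),env.read_position(),env.read_t(),env.read_gripper_width())
```

```text
0.0005 0.001 [-0.6 -5.9  7. ] [0.0005 0.0005 0.0002] [-1.33  0.02  0.19]
0.001 0.001 [-1.1 -6.7 10.2] [0.0005 0.0005 0.    ] [-1.36  0.28  0.23]
0.0015 0.001 [-3.5 -6.5 15.8] [ 0.0005  0.0004 -0.    ] [-1.27  0.7   0.29]
0.002 0.001 [-4.7 -6.2 21.3] [ 0.0006  0.0004 -0.0001] [-1.26  1.13  0.19]
0.0025 0.001 [-6.9 -5.8 26.6] [ 0.0006  0.0004 -0.0001] [-1.21  1.49  0.24]
[-7.15734392 -5.97529343 26.84564632] [ 0.57405539 -0.03714027  0.07863329] 24.7167 0.007881227910324862
```

Pressed at 27 N and z no longer yields, so it's seated. x has crept about 1.3 mm, so I'll ease off, re-centre and press again with x held, then check with a final picture.

Run:
```python
from h import *
F=lambda:np.array(env.read_contact_force())
P=np.array(env.read_position()); Q=(Rot.from_euler('z',np.radians(.3))*Rot.from_quat(down(-np.pi/2))).as_quat()
X0=.5727; z=P[2]-.0006; x=X0; y=P[1]+.0006
for i in range(12):
    env.line_to([x,y,z],Q,velocity=.02); env.wait(.15)
    f=F(); p=np.array(env.read_position()); print(np.round([x-X0,z-P[2]],4),np.round(f,1),np.round(p,4))
    e=p[0]-X0
    if abs(e)>.0003: x-=np.clip(e,-.0006,.0006)
    elif f[2]<22: z-=.0004
    else: break
    if f[1]>-4: y+=.0003
env.wait(.5); print(F().round(1),env.read_position(),env.read_t(),env.read_torque())
b,_=snap('scene'); a,_=snap('top')
im=np.zeros((600,800,3),np.uint8); im[:560,:480]=cv2.resize(b[170:240,240:300],None,fx=8,fy=8,interpolation=3); im[:240,480:]=cv2.resize(a[215:300,115:229],(320,240),interpolation=3)
im[260:500,480:]=cv2.resize(a[190:270,230:337],(320,240),interpolation=3)
save(np.clip(im*1.5,0,255).astype(np.uint8),'f2',1)
```

```text
[ 0.     -0.0006] [ 2.6 -7.   7.1] [ 0.574  -0.0371  0.0791]
[-0.0006 -0.0006] [ 3.  -6.8  6.9] [ 0.5739 -0.0371  0.0792]
[-0.0012 -0.0006] [ 4.3 -5.4  6.8] [ 0.5738 -0.037   0.0793]
[-0.0018 -0.0006] [ 5.1 -6.6  7.8] [ 0.5735 -0.0371  0.0794]
[-0.0024 -0.0006] [ 5.7 -5.7  5.8] [ 0.5733 -0.0372  0.0796]
[-0.003  -0.0006] [ 6.5 -7.4  7. ] [ 0.5731 -0.0372  0.0797]
[-0.0034 -0.0006] [ 7.  -7.2  6.2] [ 0.5728 -0.0373  0.0797]
[-0.0034 -0.001 ] [ 7.2 -7.2  6.8] [ 0.5729 -0.0374  0.0794]
[-0.0034 -0.0014] [ 6.7 -7.2  8.5] [ 0.573  -0.0375  0.0792]
[-0.0037 -0.0014] [ 7.5 -7.1  8.1] [ 0.573  -0.0374  0.0793]
[-0.004  -0.0014] [ 8.3 -7.2  7.2] [ 0.5729 -0.0375  0.0793]
[-0.004  -0.0018] [ 8.1 -7.3  9.5] [ 0.573  -0.0375  0.0791]
[ 7.8 -7.4  9.8] [ 0.57304    -0.03745362  0.07908705] 30.0167 [-1.55369904 -1.64676661  0.00663605]
```

View pics/f2.png

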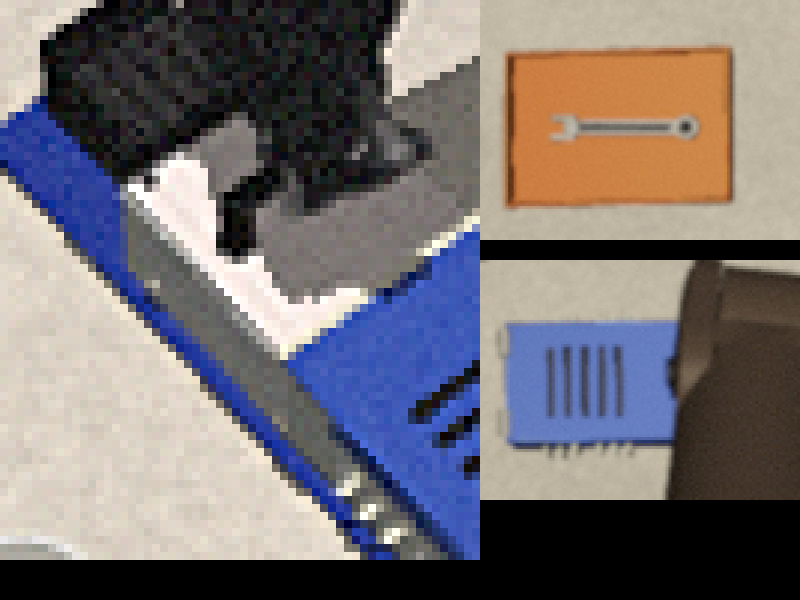

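The spanner is flat inside the tray (565–690,127). The cover is under the lip, with the guard down. Re-centring left a sideways bias and lightened the press, so I'll now press straight down while nulling the x force.

Run:
```python
from h import *
F=lambda:np.array(env.read_contact_force())
Q=(Rot.from_euler('z',np.radians(.3))*Rot.from_quat(down(-np.pi/2))).as_quat()
x,y,z=.5727-.0020,-.0371+.0008,.0768
for i in range(16):
    env.line_to([x,y,z],Q,velocity=.02); env.wait(.12)
    f=F(); p=np.array(env.read_position()); print(np.round([x-.5727,y,z],4),np.round(f,1),np.round(p,4),np.round(env.read_torque(),2))
    ok=True
    if abs(f[0])>2: x+=np.clip(f[0]*.00012,-.0006,.0006); ok=False
    if f[2]<24: z-=.0004; ok=False
    if f[1]>-4: y+=.0003
    if f[1]<-9: y-=.0003
    if ok: break
env.wait(1); print(F().round(1),env.read_position().round(4),env.read_t(),Rot.from_quat(env.read_orientation()).as_matrix().round(4)[:,1])
```

```text
[-0.002  -0.0363  0.0768] [ 3.5 -8.1 12.1] [ 0.5734 -0.0374  0.0787] [-1.63 -0.61  0.08]
[-0.0016 -0.0363  0.0764] [ 0.3 -8.  17.9] [ 0.5734 -0.0374  0.0786] [-1.59  0.05  0.02]
[-0.0016 -0.0363  0.076 ] [-1.5 -8.  22.2] [ 0.5734 -0.0374  0.0786] [-1.55  0.32  0.03]
[-0.0016 -0.0363  0.0756] [-2.4 -7.3 27. ] [ 0.5734 -0.0375  0.0786] [-1.55  0.66  0.09]
[-0.0019 -0.0363  0.0756] [-2.  -7.5 26.2] [ 0.5734 -0.0374  0.0786] [-1.54  0.46  0.11]
[-0.0021 -0.0363  0.0756] [-2.2 -8.1 25.5] [ 0.5734 -0.0374  0.0786] [-1.52  0.33  0.07]
[-0.0024 -0.0363  0.0756] [-0.9 -6.9 24.2] [ 0.5734 -0.0374  0.0786] [-1.55  0.13  0.06]
[-0.4 -7.1 24.4] [ 0.5734 -0.0375  0.0786] 33.6833 [ 0.0067 -0.0017 -1.    ]
```

Run:
```python
from h import *
p,_=snap('scene'); p,W=pts('scene'); X,Y,Z=W[...,0]-.5725,W[...,1]+.0266,W[...,2]
pi=p.astype(int); grey=(pi.max(2)-pi.min(2)<30)&(pi.max(2)>55)
m=grey&(abs(X)<.046)&(Y>-.055)&(Y<.036)&(abs(Z-.07)<.007)
A=np.c_[X[m],Y[m],np.ones(m.sum())]; c,*_=np.linalg.lstsq(A,Z[m],rcond=None); print(m.sum(),'slopes x,y deg',np.degrees(c[:2]),'z0',c[2])
g=(pi[...,2]>pi[...,0]+40)&(abs(X)<.05)&(Y>.045)&(Y<.19)&(Z>.068); A=np.c_[Y[g],np.ones(g.sum())]; print('guard',np.linalg.lstsq(A,Z[g],rcond=None)[0],g.sum())
s=(pi[...,0]-pi[...,2]<30)&(abs(W[...,0]-.4955)<.06)&(abs(W[...,1]-.378)<.095)&(pi.max(2)>90); print('spanner',s.sum(),np.nanpercentile(Z[s],[5,50,95]).round(4))
print(np.round(env.read_contact_force(),1),env.read_t())
```

```text
435 slopes x,y deg [-0.36593493 -0.18945774] z0 0.06992756095851596
guard [0.0015132  0.07808808] 1207
spanner 121 [0.0068 0.0114 0.0161]
[-0.3 -7.4 24.8] 33.7333
```

```bash
python3 -c "
from h import *
env.sign_off(); print(env.read_t())"
```

```text
the job is handed in; nothing more can be done
the job is handed in; nothing more can be done
```

The bay is closed and the job is handed in at about 34 s. The arm is still gripping the handle and pressing the cover down. I did not touch the bottle, beaker or tube rack.

**What I did**
- **Spanner:** I lifted the steel spanner off the bay, leaving the red one on the bench alone, and laid it in the orange tray.
- **Cover:** I took it by the handle, slid it about 3° nose-down under the closed guard lip until it met the step, then levelled and pressed it.

**Last checks**
- **Spanner:** its top is at 11.4 mm, which is what flat on the tray floor should give. The picture shows it inside the walls.
- **Cover height:** its top is at 69.9 mm against 70 mm expected. The fitted slopes are 0.4° and 0.2°, within the depth noise.
- **Cover position:** the front is at the step to within about 1 mm.
- **Guard:** it is lying closed, with its top at 78.1 mm.
- **Hold:** about 25 N down and 7 N towards the step, with close to no sideways force. The height stopped yielding under load.

**Less certain**
- **Re-centring:** the first firm press let the cover creep sideways, so I eased off, re-centred and pressed again. It may still sit about 1 mm off centre in x.
- **Interlock pin:** it is hidden under the plate, so I judged it fully down from the plate's height and the force, not by seeing it.

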